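Hang the ladle in the covered sauce pan

ROBOT

A 7-joint arm with a two-finger parallel gripper is mounted at the origin on a cart in front of the work surface, level with it; the furniture and walls round the work are solid. World frame = base frame: x ahead of the robot, y to its left, z up, the work surface at z = 0. Lengths are in m, angles in degrees, forces in N, time in s.
With the tool pointing down it reaches from about 0.425 to 0.875 m from the base axis. Payload 4.7 kg.
Tool frame: the origin (TCP) lies between the finger pads; the fingertips stand 17 mm ahead of it and the grasp point (between the pads) lies 2 mm behind it; z points along the fingers, y is the line along which they close (so a half turn about z gives the same grasp; the last joint's range is limited). The gripper opens to 87 mm and grips with 3 to 60 N. Pads are 19 mm wide; open, the fingers measure 117 mm over their backs; the gripper's body (75 mm by 190 mm) begins 51 mm behind the grasp point.
Start: joints at [-76.37, 18.392, -4.016, 83.108, 1.295, 78.541, -3.26], TCP at [0.144, 0.634, 0.24] pointing down, gripper open.
Joint ranges: [-163.93, 163.93], [-17.29, 119.83], [-79.2, 71.16], [3.27, 140.29], [-89.18, 269.18], [5.43, 117.66], [-154.24, 154.24]. Speed limits (degrees/s): [147.25, 147.25, 180, 180, 180, 180, 180].

INTERFACE

Orientations are given as [roll, pitch, yaw] about the fixed x, y, z axes, in that order (R = Rz(yaw) Ry(pitch) Rx(roll)).
In Python, from cell import env, cams gives the robot as it stands.
- The arm moves only by the shell command python3 -m pendant 'ROWS' [FORCE]. ROWS is JSON, a list of rows, each an object of numbers: "tx", "ty", "tz": the shift along the tool's x, y, z each as a share of 0.05 m, from -1 to 1; "spin": the turn about the tool's z as a share of 4 degrees, from -1 to 1; "claw": the closure, from 0 (fully open) to 1 (shut). A call has 1 to 10 rows; each row shifts and turns the commanded pose from where the row before left it, along the tool's axes as they then stand; what a row does not reach is not made up. A row lasts 1/8 s, in which the tool goes at most 62.5 mm and 10.7 degrees, less where a joint would pass 70% of its speed; a pose out of reach is approached as far as the arm can. A call with a number of a shift or a turn outside -1 to 1 is refused whole. A call with a gripper value outside its range is refused whole. The fingers move at their own pace and stop on an object; FORCE is the grip in N (left out, the last holds). Time passes only in rows, so rows that do not move let the fingers close. It gives the time, the measured TCP pose, the force, the opening and the grip force at its end, in the units of the state.
- env.get_obs(): the state, without advancing time (a new reading comes with each control period).
- cams.read_camera(name): name is "side" or "top"; returns the picture (480x640x3 uint8, red, green, blue); there is no depth.
- cams.camera_info(name): a dict with "fx", "fy", "cx", "cy" (pixels), "k1" (the pictures are not rectified: a ray, as slopes to the right and down, at radius r is drawn at 1 + k1 r^2 times it, then the intrinsics apply), "rvec" (rotation vector, rad) and "tvec" (3), from world to camera coordinates, as OpenCV has them. Camera axes: x right, y down, z forward; pixel columns grow to the right and rows downward; lengths in m; the calibration is good to about 2 mm. A picture is of the moment at which its call begins. camera_info takes no time and is no camera call.
- env.sign_off(): hands the job in; it is judged then, once.
The state is a dict: "time_s": time; "qpos": joint angles; "joint_velocities": joint speeds; "effort": joint torques, N m; "tool_pos": TCP position; "tool_rot": TCP orientation; "force": force on the tool from outside, world axes, zero at the start; "wrist_torque": the same for the moment, N m; "grip_width": finger opening in m; "grasp_force": force on a finger pad.
Only numpy, scipy, OpenCV 4.12 (cv2) and the standard library are available. Lean on these libraries where they do the work, as an engineer would, in place of code of your own. Each camera call takes 0.05 s, during which the arm holds its last target. There are 200 camera calls.

TASK

Push the sauce pan's sliding cover all the way back, then hang the ladle that has the hook on the pan's front rim (the one nearest the robot): hook over the rim with its prong outside, bowl inside clear of the pan's floor, lowered gently onto the rim, not dropped, and left hanging by itself. Leave the plain ladle, the bottles and the jar standing where they are.

Things in the scene. Friction and masses are not known exactly. Their poses are not given: they have to be found in the camera images.
- pan: Deep open steel pan, fixed to the table: 190 (x) x 150 (y) x 120 mm high, walls 3 mm, floor 3 mm, round rolled rim 9 mm thick all round, its top at z = 120 mm. Origin: centre of the underside; x points away from the robot (front rim to back rim), y left, z up. Cover channels 131 mm high run along the two long sides from x = -73 to 97 mm; the front rim is bare.
- pan_front_rim (a point): Top middle of the pan's front rim (pan frame x = -93.5 mm, z = 120 mm); axes as the pan's. The straight part of the rim runs along y for 73 mm either side.
- cover (a joint): Slide of the pan's flat cover (190 x 152 x 4 mm aluminium plate, top at z = 125.5 mm) along the pan's +x, in m: 0 = pan wholly covered, 0.11 = fully back at its stop; then the front 110 mm of the pan is open and the cover stands out 110 mm behind. About 2.5 N of friction; stays where it is left. Starts shut or up to 0.03 open.
- cover_handle (a point): Middle of the cover's dark bow handle: round bar 8 mm thick, 72 mm wide along the pan's y, its middle at z = 151.5 mm (26 mm above the cover), on legs at y = +-36 mm; moves with the cover and lies at pan x = -65 mm + joint value. Can be pushed by shut fingers from the front.
- ladle: Ladle with a hook (about 0.18 kg), upright on the flat underside of its steel bowl (62 mm across, 36 high), left or right of the pan. A flat stem (14 mm wide in y, 4 thick, at x = -32, back face -34 mm) rises from the bowl's edge to a black grip, top at 177 mm; the hook stands out of the stem's back along -x. Origin: centre of the bowl's underside, z up, -x from bowl to stem and hook.
- ladle_grip (a point): Middle of the ladle's black grip: 15 mm thick in x, 20 mm wide in y, 60 mm high, at x = -32, z = 147 mm in the ladle's frame; axes as the ladle's.
- ladle_hook (a point): Middle of the underside of the hook's bridge, which rests on the rim: x = -44, z = 95 mm in the ladle's frame, axes as the ladle's. Hook 14 mm wide in y; its mouth, open downwards, is 20 mm wide in x between the stem's back face and the prong; prong 4 mm thick, hanging to 30 mm below the bridge, tip bent out to x = -61 mm.
- plain_ladle: Bystander: a ladle just like the other one, but without a hook. Stands upright on its bowl on the side of the pan where the hooked ladle is not; origin and axes as for the ladle. Leave it alone.
- oil_bottle: Bystander: slim glass bottle, 48 mm across, 183 mm high, standing before one front corner of the pan. Origin at the centre of its underside.
- spice_jar: Bystander: small square spice jar with a green cap, 42 x 42 x 99 mm, standing before the other front corner of the pan. Origin at the centre of its underside.
- squeeze_bottle: Bystander: white squeeze bottle, 66 x 70 x 233 mm, standing at the far left or far right of the pan. Origin at the centre of its underside.
- tin: Bystander, fixed: food tin, 101 mm across, 118 mm high, standing on the other far side from the squeeze bottle. Origin at the centre of its underside.

How it is judged:
By the outcome, as a careful person would: the job done as asked, in the order asked, and still so for the second after the job is handed in, with the robot touching nothing.
It also fails if it takes over 58 s, if anything falls off the work surface, if the arm or the gripper's body presses on something with over 40 N, if the wrist force passes 120 N, or if a joint passes its speed limit or range.

## Working session

There is one attempt and no reset: what is moved stays moved. The work goes in short steps, Python scripts to look and compute and a shell command to move; the robot and the scene stay as the last step left them, time stands still between calls to the robot, and variables do not carry over. Pictures are saved under pics/ and viewed, at most 10 in all, crops included, and the job is handed in when it is done.

```bash
mkdir -p pics; python3 - <<'E'
from cell import env,cams
import cv2
for n in("top","side"):
    cv2.imwrite(f"pics/{n}0.png",cams.read_camera(n)[:,:,::-1]); print(cams.camera_info(n))
o=env.get_obs();print(o['time_s'],o['tool_pos'],o['tool_rot'],o['grip_width'])
E
```

```text
{'fx': 496.6600215618978, 'fy': 496.6600215618978, 'cx': 319.180655036526, 'cy': 236.05683756778626, 'k1': -0.0951423019091495, 'rvec': array([ 2.09562698, -2.15663438,  0.20736906]), 'tvec': array([0.03562497, 0.52678694, 1.38869047])}
{'fx': 573.4122711938303, 'fy': 573.4122711938303, 'cx': 317.75763722300553, 'cy': 241.50093476343412, 'k1': 0.01993993413109527, 'rvec': array([ 0.67526796,  2.35501121, -1.46682735]), 'tvec': array([ 0.43471551, -0.02128587,  1.81418114])}
0.1 [0.14419444 0.6333245  0.23858631] [-1.79900833e+02  5.47369114e-03  1.67177825e+02] 0.08712686756887655
```

View pics/top0.png

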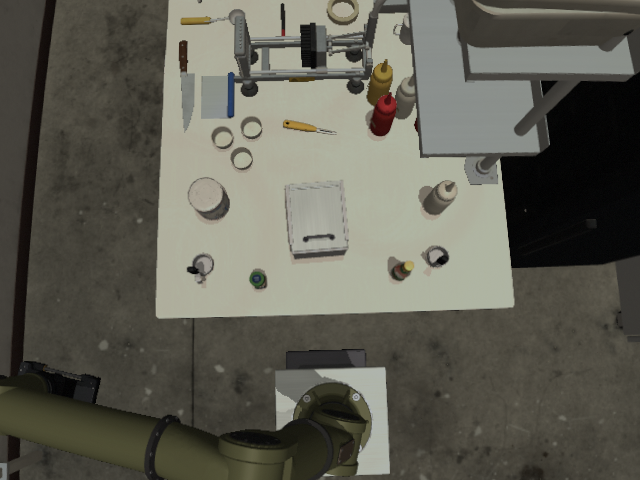

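View pics/side0.png

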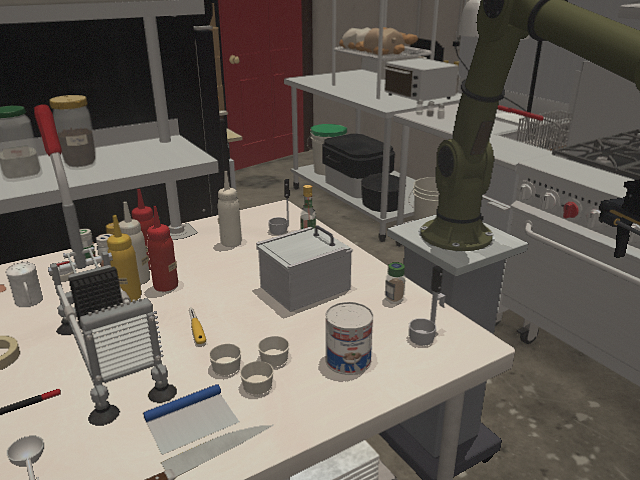

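The top view shows the pan at about (317,220) and its handle at (318,237). There is one ladle at (203,267) on the left and one at (438,257) on the right. In the side view the left ladle, at (437,290), seems to have the hook. I'll enlarge both.

```bash
python3 - <<'E'
import cv2
t=cv2.imread("pics/top0.png");s=cv2.imread("pics/side0.png")
a=cv2.resize(t[170:300,180:360],None,fx=4.4,fy=4.4,interpolation=cv2.INTER_CUBIC)
b=cv2.resize(s[170:350,250:470],None,fx=3.3,fy=3.3,interpolation=cv2.INTER_CUBIC)
cv2.imwrite("pics/a.png",a);cv2.imwrite("pics/b.png",b);print(a.shape,b.shape)
E
```

```text
(572, 792, 3) (594, 726, 3)
```

View pics/a.png

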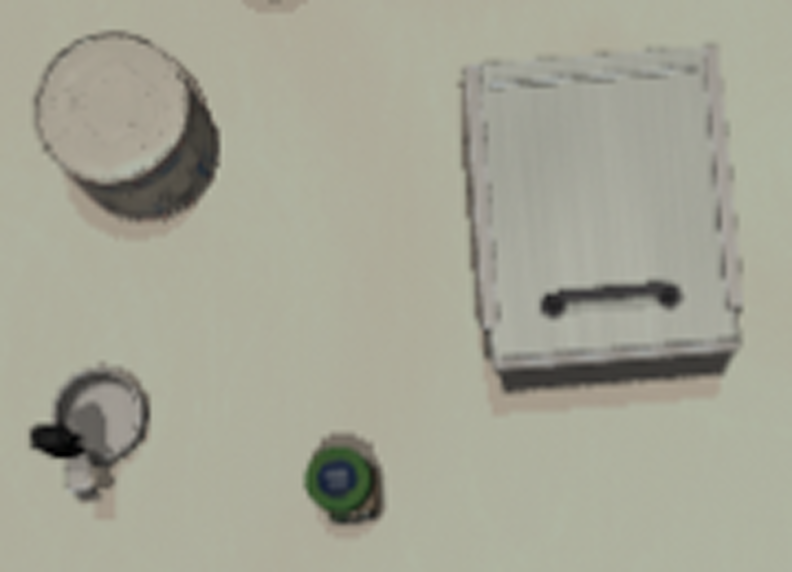

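View pics/b.png

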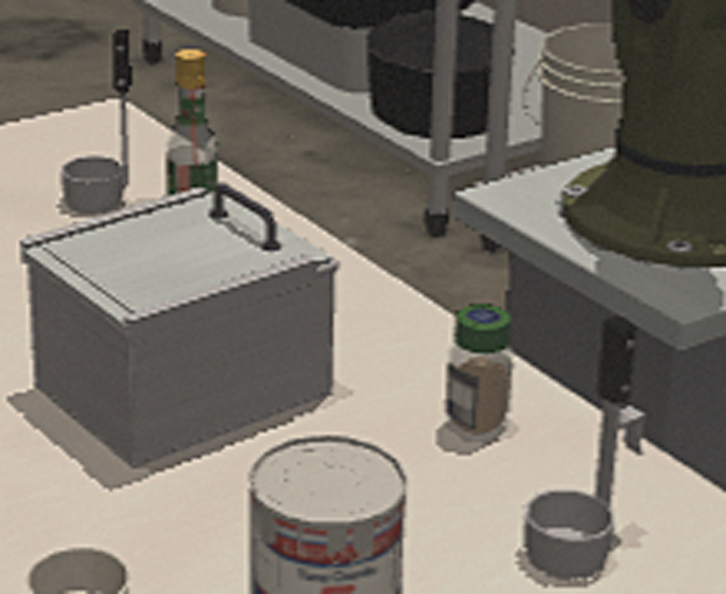

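The left ladle is the hooked one: in crop b its hook is at (630,430), and in crop a at (87,480). The handle legs are at (553,303) and (668,295) in crop a. Next I'll fit the poses.

```bash
cat > h.py <<'E'
import numpy as np,cv2
from cell import env,cams
from scipy.optimize import least_squares
I={n:cams.camera_info(n) for n in("top","side")}
def proj(n,P):
    c=I[n];K=np.array([[c['fx'],0,c['cx']],[0,c['fy'],c['cy']],[0,0,1]])
    # r^2-only model (p1,p2,k2=0)
    return cv2.projectPoints(np.atleast_2d(np.float64(P)),c['rvec'],c['tvec'],K,np.array([c['k1'],0,0,0.]))[0][:,0]
def place(p,L):
    L=np.atleast_2d(np.float64(L)); a=np.radians(p[2]);c,s=np.cos(a),np.sin(a)
    return np.c_[p[0]+c*L[:,0]-s*L[:,1],p[1]+s*L[:,0]+c*L[:,1],L[:,2]]
A=lambda u,v:("top",180+(u+.5)/4.4-.5,170+(v+.5)/4.4-.5)
B=lambda u,v:("side",250+(u+.5)/3.3-.5,170+(v+.5)/3.3-.5)
def fit(obs,x0,f):
    # obs: list of ((cam,u,v), local point mm); f(params,L)->world
    r=lambda x:np.concatenate([(proj(o[0],f(x,np.array(L)/1e3))[0]-o[1:]) for o,L in obs])
    s=least_squares(r,x0,loss='soft_l1',x_scale=np.where(np.abs(x0)>2,10,.1)); return s.x,r(s.x).reshape(-1,2)
E
python3 - <<'E'
from h import *
lad=[(B(568,516),(0,0,36)),(B(619,322),(-32,0,177)),(B(614,403),(-32,0,117)),(B(634,450),(-59,0,66)),
 (A(103,416),(0,0,36)),(A(45,437),(-32,0,177)),(A(90,495),(-59,0,67))]
x,r=fit(lad,np.array([.6,.3,5.]),place);print('ladle',x.round(4),r.round(1).tolist())
H=lambda y:(-65,y,151.5,1)
pan=[(A(553,302),H(36)),(A(668,295),H(-36)),(B(220,190),H(-36)),(B(271,213),H(36)),
 (A(490,362),(-95,75,118,0)),(A(738,347),(-95,-75,118,0)),(A(468,67),(97,77,131,0)),(A(714,45),(97,-77,131,0)),
 (B(135,467),(95,75,0,0)),(B(332,393),(-95,75,0,0)),(B(25,243),(97,-77,131,0)),(B(128,320),(97,77,131,0))]
def pf(x,L):
    L=np.array(L);return place(x[:3],[L[0]+(L[3]*1e3)*x[3],L[1],L[2]])
p,r=fit(pan,np.array([.6,.0,5.,.01]),pf);print('pan',p.round(4),r.round(1).tolist())
for n,o,g in(('jar',[(A(338,478),(0,0,99)),(B(483,313),(0,0,99))],0),('plain',[(B(94,168),(0,0,36)),(B(122,32),(-32,0,177))],0)):
    q,r=fit(o,np.array([.6,.0,0.]),place);print(n,q.round(3),r.round(1).tolist())
oil,r=fit([(('top',407,266),(0,0,183)),(B(190,52),(0,0,183))],np.array([.5,-.2,0.]),place);print('oil',oil.round(3),r.round(1).tolist())
np.save('lad',x);np.save('pan',p)
t=cv2.imread('pics/top0.png');s=cv2.imread('pics/side0.png')
# overlay check
for n,im in(('top',t),('side',s)):
    big=cv2.resize(im,None,fx=4,fy=4,interpolation=cv2.INTER_CUBIC)
    def poly(W,col,cl=True):
        cv2.polylines(big,[np.int32((proj(n,W)+.5)*4)],cl,col,1)
    th=np.linspace(0,2*np.pi,40)
    for z in(0,.036):poly(place(x,np.c_[.031*np.cos(th),.031*np.sin(th),0*th+z]),(0,0,255))
    for z in(.117,.177):poly(place(x,np.array([[-39.5,10,0],[-24.5,10,0],[-24.5,-10,0],[-39.5,-10,0]])/1e3+[0,0,z]),(0,255,255))
    poly(place(x,np.array([[-34,0,95],[-54,0,95],[-54,0,65],[-61,0,65]])/1e3),(255,0,255),False)
    for z in(0,.12):poly(place(p,np.array([[-95,75,0],[95,75,0],[95,-75,0],[-95,-75,0]])/1e3+[0,0,z]),(0,0,255))
    poly(place(p,np.array([[-65,36,125.5],[-65,36,151.5],[-65,-36,151.5],[-65,-36,125.5]])/1e3+[p[3],0,0]),(0,255,0),False)
    if n=='top': o1=big[680:1200,720:1440]
    else: o2=big[800:1380,1000:1780]
cv2.imwrite('pics/o1.png',o1);cv2.imwrite('pics/o2.png',o2)
E
```

```text
ladle [0.4583 0.3632 1.7736] [[0.0, -0.6], [0.2, -0.0], [-0.6, -1.1], [0.1, 0.3], [-1.1, -0.5], [0.1, -0.3], [-0.2, 0.7]]
pan [5.6810e-01 2.6900e-02 3.1783e+00 2.1000e-03] [[-0.2, 0.0], [0.4, -0.6], [0.0, -1.4], [0.7, 1.2], [1.2, 1.3], [-0.6, 0.2], [0.1, -0.3], [-0.7, 0.3], [-0.5, 0.9], [0.3, 0.3], [-1.0, -0.5], [-0.1, -0.4]]
jar [0.404 0.197 0.   ] [[0.2, 0.3], [-0.2, 0.7]]
plain [  0.458  -0.326 -41.166] [[-0.0, -0.0], [0.0, 0.0]]
oil [ 0.417 -0.206  0.   ] [[0.4, -0.3], [0.6, 0.8]]
```

View pics/o1.png

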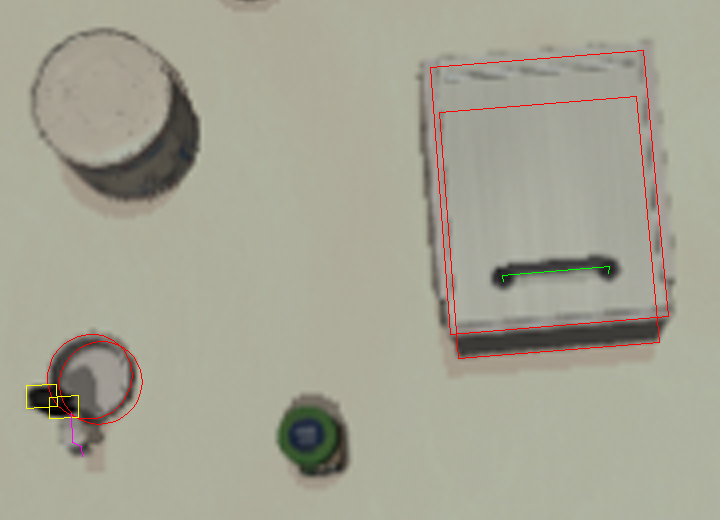

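View pics/o2.png

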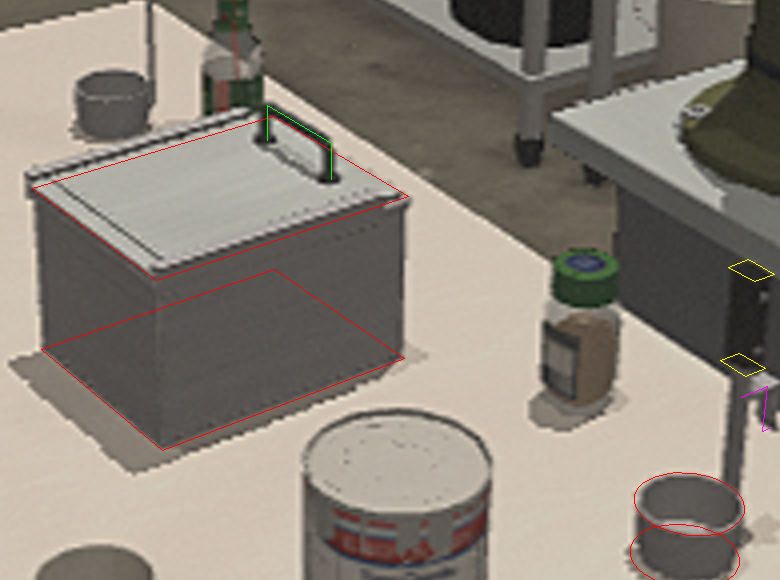

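The overlays fit to within 1 px or so. The pan is at (0.568, 0.027) with yaw 3.2°, and the cover is about 2 mm open. The hooked ladle is at (0.458, 0.363) with yaw about 2–4°. I'll turn the tool into the pan's frame first.

```bash
cat >> h.py <<'E'
from scipy.spatial.transform import Rotation as Ro
def togo(T,tag=''):
    o=env.get_obs();R=Ro.from_euler('xyz',o['tool_rot'],degrees=True)
    print(tag,'shares',(R.inv().apply(np.array(T)-o['tool_pos'])/.05).round(2),'yaw',round(o['tool_rot'][2],2))
def panpt(x,y,z): return place(np.load('pan.npy')[:3],[x/1e3,y/1e3,z/1e3])[0]
E
python3 -m pendant '[{"spin":-1,"claw":1},{"spin":-1,"claw":1},{"spin":-1,"claw":1},{"spin":-1,"claw":1},{"claw":1}]' 20
python3 -c "
from h import *
togo([.36,.6,.24],'via');togo(panpt(-103,0,240),'start')"
```

```text
via shares [-4.36  0.31 -0.03] yaw 167.18
start shares [-8.980e+00 -1.051e+01 -1.000e-02] yaw 167.18invalid input at $[0]: expected keys tx, ty, tz, spin, claw
```

```bash

python3 -m pendant '[{"tx":0,"ty":0,"tz":0,"spin":-1,"claw":1},{"tx":0,"ty":0,"tz":0,"spin":-1,"claw":1},{"tx":0,"ty":0,"tz":0,"spin":-1,"claw":1},{"tx":0,"ty":0,"tz":0,"spin":-1,"claw":1},{"tx":0,"ty":0,"tz":0,"spin":0,"claw":1}]' 20
python3 -c "
from h import *
togo([.36,.6,.24],'via');togo(panpt(-103,0,240),'start')"
```

```text
time_s: 0.72
tool_pos: [0.1443, 0.6335, 0.239]
tool_rot: [-179.9, -0.0, -176.9]
force: [0.2, 0.6, 0.1]
grip_width: 0.0448
grasp_force: 0.0
via shares [-4.27 -0.91 -0.02] yaw -176.87
start shares [-5.740e+00 -1.258e+01 -1.000e-02] yaw -176.87
```

```bash

python3 -m pendant '[{"tx":-1,"ty":0,"tz":0,"spin":0,"claw":1},{"tx":-1,"ty":0,"tz":0,"spin":0,"claw":1},{"tx":-1,"ty":-0.3,"tz":0,"spin":0,"claw":1},{"tx":-1,"ty":-0.7,"tz":0,"spin":0,"claw":1},{"tx":-0.6,"ty":-1,"tz":0,"spin":0,"claw":1},{"tx":-0.3,"ty":-1,"tz":0,"spin":0,"claw":1},{"tx":-0.3,"ty":-1,"tz":0,"spin":0,"claw":1},{"tx":-0.3,"ty":-1,"tz":0,"spin":0,"claw":1},{"tx":-0.2,"ty":-1,"tz":0,"spin":0,"claw":1},{"tx":0,"ty":-1,"tz":0,"spin":0,"claw":1}]'
python3 -c "
from h import *
togo(panpt(-103,0,240),'start')"
```

```text
time_s: 1.98
tool_pos: [0.449, 0.298, 0.2394]
tool_rot: [-180.0, 0.0, -177.0]
force: [-0.4, -0.2, 1.2]
grip_width: 0.0007
grasp_force: 0.0
start shares [-0.03 -5.55 -0.01] yaw -176.98
```

```bash

python3 -m pendant '[{"tx":0,"ty":-1,"tz":0,"spin":0,"claw":1},{"tx":0,"ty":-1,"tz":0,"spin":0,"claw":1},{"tx":0,"ty":-1,"tz":0,"spin":0,"claw":1},{"tx":0,"ty":-1,"tz":0,"spin":0,"claw":1},{"tx":0,"ty":-1,"tz":0,"spin":0,"claw":1},{"tx":0,"ty":-0.5,"tz":0.2,"spin":0,"claw":1},{"tx":0,"ty":0,"tz":0.8,"spin":0,"claw":1},{"tx":0,"ty":0,"tz":0.7,"spin":0,"claw":1},{"tx":0,"ty":0,"tz":0,"spin":0,"claw":1}]'
python3 -c "
from h import *
togo(panpt(-103,0,154),'start');togo(panpt(-80,0,154),'contact');togo(panpt(30,0,154),'end')"
```

```text
time_s: 3.1
tool_pos: [0.4612, 0.0252, 0.1523]
tool_rot: [-179.9, -0.3, -176.9]
force: [-0.5, 0.8, 0.7]
grip_width: 0.0006
grasp_force: 0.0
start shares [-0.07 -0.08 -0.03] yaw -176.9
contact shares [-0.53 -0.08 -0.04] yaw -176.9
end shares [-2.73 -0.08 -0.05] yaw -176.9
```

```bash

python3 -m pendant '[{"tx":-0.3,"ty":-0.08,"tz":0,"spin":0,"claw":1},{"tx":-0.2,"ty":0,"tz":0,"spin":0,"claw":1},{"tx":-0.2,"ty":0,"tz":0,"spin":0,"claw":1},{"tx":-0.3,"ty":0,"tz":0,"spin":0,"claw":1},{"tx":-0.3,"ty":0,"tz":0,"spin":0,"claw":1},{"tx":-0.3,"ty":0,"tz":0,"spin":0,"claw":1},{"tx":-0.3,"ty":0,"tz":0,"spin":0,"claw":1},{"tx":-0.3,"ty":0,"tz":0,"spin":0,"claw":1},{"tx":-0.2,"ty":0,"tz":0,"spin":0,"claw":1},{"tx":0,"ty":0,"tz":0,"spin":0,"claw":1}]'
python3 -c "
from h import *
togo(panpt(30,0,154),'end')"
```

```text
time_s: 4.35
tool_pos: [0.5848, 0.0284, 0.1544]
tool_rot: [-180.0, 0.1, -176.8]
force: [0.6, 0.6, -0.1]
grip_width: 0.0003
grasp_force: 0.0
end shares [-0.26 -0.01  0.01] yaw -176.82
```

```bash

python3 -m pendant '[{"tx":-0.15,"ty":0,"tz":0,"spin":0,"claw":1},{"tx":-0.1,"ty":0,"tz":0,"spin":0,"claw":1}]'
python3 -m pendant '[{"tx":-0.1,"ty":0,"tz":0,"spin":0,"claw":1}]'
python3 -m pendant '[{"tx":-0.1,"ty":0,"tz":0,"spin":0,"claw":1}]'
python3 -m pendant '[{"tx":-0.1,"ty":0,"tz":0,"spin":0,"claw":1}]'
```

```text
time_s: 4.6
tool_pos: [0.5958, 0.0289, 0.1543]
tool_rot: [180.0, -0.1, -176.8]
force: [-2.8, -0.3, 0.4]
grip_width: 0.0003
grasp_force: 1.4
time_s: 4.72
tool_pos: [0.5991, 0.0291, 0.1542]
tool_rot: [180.0, -0.3, -176.8]
force: [-14.5, -1.2, 8.8]
grip_width: 0.0005
grasp_force: 7.1
time_s: 4.85
tool_pos: [0.5995, 0.0291, 0.154]
tool_rot: [179.9, -0.9, -176.8]
force: [-28.7, -1.6, 18.7]
grip_width: 0.0005
grasp_force: 14.3
time_s: 4.97
tool_pos: [0.5999, 0.0291, 0.154]
tool_rot: [179.9, -1.6, -176.8]
force: [-41.5, -1.7, 27.7]
grip_width: 0.0004
grasp_force: 21.3
```

```bash

python3 -m pendant '[{"tx":0.4,"ty":0,"tz":0,"spin":0,"claw":1},{"tx":0.6,"ty":0,"tz":0,"spin":0,"claw":1},{"tx":0.1,"ty":0,"tz":-0.6,"spin":0,"claw":1},{"tx":0,"ty":0,"tz":-1,"spin":0,"claw":1},{"tx":0,"ty":0,"tz":-0.6,"spin":0,"claw":0},{"tx":0,"ty":0,"tz":0,"spin":0,"claw":0}]'
python3 - <<'E'
from h import *
togo([.426,.362,.25],'above ladle');togo([.426,.362,.145],'grip')
im=cams.read_camera('top');cv2.imwrite('pics/t1.png',cv2.resize(im[150:300,180:360,::-1],None,fx=4,fy=4,interpolation=cv2.INTER_CUBIC))
E
```

```text
time_s: 5.72
tool_pos: [0.5585, 0.0269, 0.268]
tool_rot: [179.9, 0.5, -176.8]
force: [0.6, -0.4, 0.3]
grip_width: 0.0128
grasp_force: 0.0
above ladle shares [2.28 6.84 0.35] yaw -176.82
grip shares [2.29 6.84 2.45] yaw -176.82
```

View pics/t1.png

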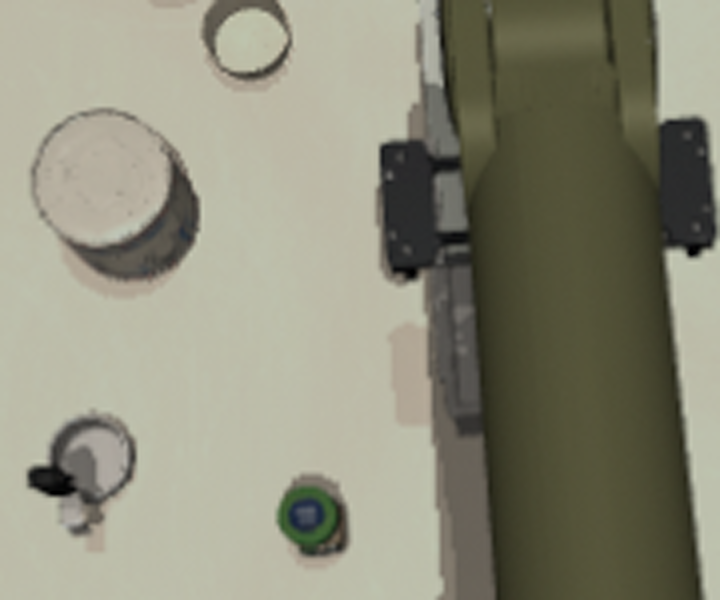

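The arm hides most of the pan, but the cover sticks out behind it at about (430,50). The ladle is still upright at (92,455), so I'll go to it.

```bash

python3 -m pendant '[{"tx":0.3,"ty":1,"tz":0,"spin":0,"claw":0},{"tx":0.3,"ty":1,"tz":0,"spin":0,"claw":0},{"tx":0.4,"ty":1,"tz":0,"spin":0,"claw":0},{"tx":0.4,"ty":1,"tz":0,"spin":0,"claw":0},{"tx":0.4,"ty":1,"tz":0,"spin":0,"claw":0},{"tx":0.4,"ty":1,"tz":0,"spin":0,"claw":0},{"tx":0.1,"ty":0.8,"tz":0,"spin":0,"claw":0},{"tx":0,"ty":0,"tz":0,"spin":0,"claw":0},{"tx":0,"ty":0,"tz":0,"spin":0,"claw":0}]'
python3 - <<'E'
from h import *
togo([.426,.362,.145],'grip')
im=cams.read_camera('side');o=env.get_obs()
# expected pixel of grip and tool
big=cv2.resize(im[150:350,340:480,::-1],None,fx=3,fy=3,interpolation=cv2.INTER_CUBIC)
cv2.imwrite('pics/s1.png',big)
E
```

```text
time_s: 6.9
tool_pos: [0.4226, 0.3588, 0.2633]
tool_rot: [-179.9, -0.1, -176.9]
force: [0.3, -0.6, -0.2]
grip_width: 0.0865
grasp_force: 0.0
grip shares [-0.07  0.06  2.37] yaw -176.86
```

View pics/s1.png

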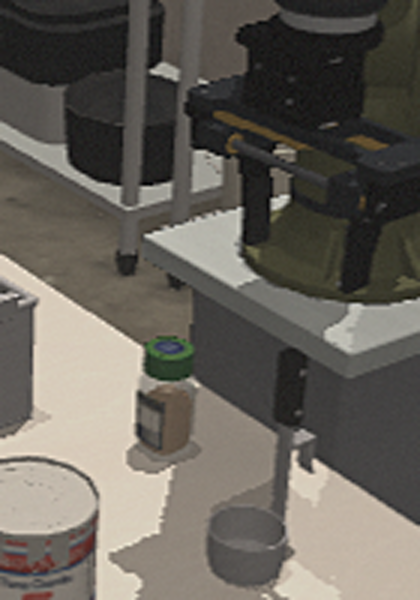

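The open fingers, at (255,220) and (360,250), straddle the grip at (290,385). I'll descend and close.

```bash

python3 -m pendant '[{"tx":-0.07,"ty":0.06,"tz":0.5,"spin":0,"claw":0},{"tx":0,"ty":0,"tz":0.7,"spin":0,"claw":0},{"tx":0,"ty":0,"tz":0.6,"spin":0,"claw":0},{"tx":0,"ty":0,"tz":0.5,"spin":0,"claw":0},{"tx":0,"ty":0,"tz":0,"spin":0,"claw":0}]'
python3 -m pendant '[{"tx":0,"ty":0,"tz":0,"spin":0,"claw":0.5},{"tx":0,"ty":0,"tz":0,"spin":0,"claw":0.6},{"tx":0,"ty":0,"tz":0,"spin":0,"claw":0.65},{"tx":0,"ty":0,"tz":0,"spin":0,"claw":0.7},{"tx":0,"ty":0,"tz":0,"spin":0,"claw":0.73},{"tx":0,"ty":0,"tz":0,"spin":0,"claw":0.76},{"tx":0,"ty":0,"tz":0,"spin":0,"claw":0.8},{"tx":0,"ty":0,"tz":0,"spin":0,"claw":1},{"tx":0,"ty":0,"tz":0,"spin":0,"claw":1},{"tx":0,"ty":0,"tz":0,"spin":0,"claw":1}]' 20
```

```text
time_s: 7.58
tool_pos: [0.4253, 0.3604, 0.1475]
tool_rot: [-179.8, -0.2, -177.0]
force: [-0.7, -0.2, 0.6]
grip_width: 0.0873
grasp_force: 0.0
time_s: 8.82
tool_pos: [0.4257, 0.3629, 0.1495]
tool_rot: [-180.0, -0.0, -176.8]
force: [-0.9, -0.9, -0.4]
grip_width: 0.0198
grasp_force: 20.0
```

Gripped: the opening is 19.8 mm. I'll lift it and carry it to above the front rim.

```bash

python3 -m pendant '[{"tx":0,"ty":0,"tz":-0.2,"spin":0,"claw":1},{"tx":0,"ty":0,"tz":-0.4,"spin":0,"claw":1},{"tx":0,"ty":0,"tz":-0.7,"spin":0,"claw":1},{"tx":0,"ty":0,"tz":-0.8,"spin":0,"claw":1},{"tx":0,"ty":0,"tz":-0.8,"spin":0,"claw":1},{"tx":0,"ty":0,"tz":-0.6,"spin":0,"claw":1},{"tx":0,"ty":0,"tz":-0.2,"spin":0,"claw":1},{"tx":0,"ty":0,"tz":0,"spin":0,"claw":1}]' 35
python3 -c "
from h import *
togo(panpt(-81.5,0,330))"
```

```text
time_s: 9.82
tool_pos: [0.4257, 0.363, 0.3346]
tool_rot: [180.0, 0.0, -176.8]
force: [0.1, -1.0, -2.6]
grip_width: 0.0198
grasp_force: 35.0
 shares [-0.84 -6.87  0.09] yaw -176.82
```

```bash

python3 -m pendant '[{"tx":0,"ty":-0.4,"tz":0,"spin":0,"claw":1},{"tx":-0.1,"ty":-0.8,"tz":0,"spin":0,"claw":1},{"tx":-0.1,"ty":-0.9,"tz":0,"spin":0,"claw":1},{"tx":-0.14,"ty":-0.9,"tz":0,"spin":0,"claw":1},{"tx":-0.1,"ty":-0.9,"tz":0,"spin":0,"claw":1},{"tx":-0.1,"ty":-0.9,"tz":0,"spin":0,"claw":1},{"tx":-0.1,"ty":-0.9,"tz":0,"spin":0,"claw":1},{"tx":-0.1,"ty":-0.8,"tz":0,"spin":0,"claw":1},{"tx":-0.1,"ty":-0.37,"tz":0,"spin":0,"claw":1},{"tx":0,"ty":0,"tz":0,"spin":0,"claw":1}]'
python3 - <<'E'
from h import *
togo(panpt(-81.5,0,330))
im=cams.read_camera('side');print(env.get_obs()['tool_pos'])
cv2.imwrite('pics/s2.png',cv2.resize(im[130:310,230:390,::-1],None,fx=3.3,fy=3.3,interpolation=cv2.INTER_CUBIC))
cv2.imwrite('pics/s2full.png',im[:,:,::-1])
E
```

```text
time_s: 11.08
tool_pos: [0.4858, 0.0194, 0.3334]
tool_rot: [-180.0, -0.1, -177.1]
force: [-0.2, 0.8, -1.5]
grip_width: 0.02
grasp_force: 35.0
 shares [-0.02  0.06  0.07] yaw -177.11
[0.48573971 0.02144131 0.33353118]
```

View pics/s2.png

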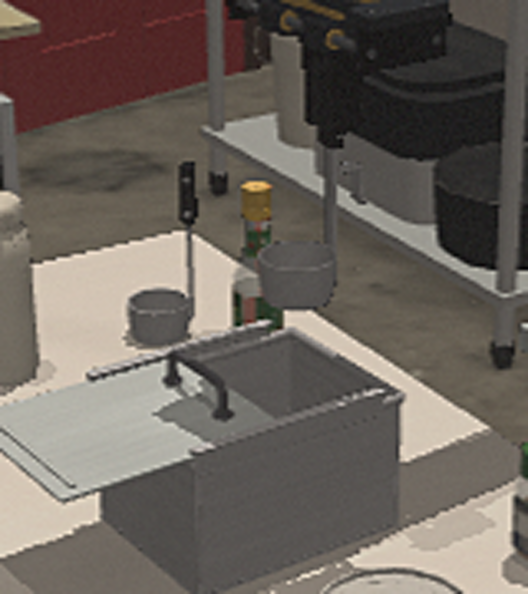

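The cover is fully back and the front of the pan is open. The ladle hangs upright, bowl rim centre near (297,258), prong tip near (362,198). I'll check the ladle against the pan in this same view.

```bash
python3 - <<'E'
from h import *
C=lambda u,v:("side",230+(u+.5)/3.3-.5,130+(v+.5)/3.3-.5)
inv=lambda p:((p+.5-np.array([230,130]))*3.3-.5).round(0)
T=np.array([.4858,.0205,.3334]);yaw=3.1
def lf(x,L): 
    W=place([x[0],x[1],yaw],L);W[:,2]+=x[2];return W
obs=[(C(297,258),(0,0,36)),(C(362,198),(-60,0,66)),(C(331,138),(-32,0,117))]
x,r=fit(obs,np.array([.51,.02,.185]),lf);print(x.round(4),r.round(1).tolist(),(x-T).round(4))
nom=[T[0]+.0326*np.cos(np.radians(yaw)),T[1]+.0018,.185]
print('nominal',np.round(nom,4),[(inv(proj('side',lf(nom,np.array(L)/1e3))[0]).tolist(),(np.round((np.array(inv(np.array(o[1:])))),0)).tolist()) for o,L in obs])
p=np.load('pan.npy')
for L in((-95,75,120),(-98,73,116),(-90,-70,118),(-95,75,0),(45,36,151),(45,-36,151)):print(L,inv(proj('side',place(p,np.array(L)/1e3))[0]))
E
```

```text
[0.579  0.1165 0.2304] [[-0.7, -0.4], [0.4, 0.2], [0.2, 0.2]] [ 0.0932  0.096  -0.103 ]
nominal [0.5184 0.0223 0.185 ] [([297.0, 254.0], [297.0, 258.0]), ([360.0, 201.0], [362.0, 198.0]), ([331.0, 146.0], [331.0, 138.0])]
(-95, 75, 120) [402. 393.]
(-98, 73, 116) [404. 395.]
(-90, -70, 118) [290. 332.]
(-95, 75, 0) [399. 526.]
(45, 36, 151) [223. 386.]
(45, -36, 151) [172. 352.]
```

The picture agrees with the nominal pose to about 1 mm, and the hook is centred over the rim. I'll lower it.

```bash

python3 -m pendant '[{"tx":0,"ty":0,"tz":0.3,"spin":0,"claw":1},{"tx":0,"ty":0,"tz":0.3,"spin":0,"claw":1},{"tx":0,"ty":0,"tz":0.4,"spin":0,"claw":1},{"tx":0,"ty":0,"tz":0.3,"spin":0,"claw":1},{"tx":0,"ty":0,"tz":0,"spin":0,"claw":1}]'
python3 -c "
from h import *
togo(panpt(-82.1,0,175))"
python3 -m pendant '[{"tx":0,"ty":0,"tz":0.3,"spin":0,"claw":1},{"tx":0,"ty":0,"tz":0.4,"spin":0,"claw":1},{"tx":0,"ty":0,"tz":0.4,"spin":0,"claw":1},{"tx":0,"ty":0,"tz":0.2,"spin":0,"claw":1},{"tx":0,"ty":0,"tz":0.1,"spin":0,"claw":1},{"tx":0,"ty":0,"tz":0,"spin":0,"claw":1}]'
python3 -c "
from h import *
togo(panpt(-82.1,0,175))"
```

```text
time_s: 11.75
tool_pos: [0.4856, 0.0226, 0.2678]
tool_rot: [-180.0, -0.2, -176.8]
force: [0.2, 0.5, -1.6]
grip_width: 0.0196
grasp_force: 35.0
 shares [-0.01 -0.    1.86] yaw -176.78
time_s: 12.5
tool_pos: [0.4869, 0.0223, 0.1997]
tool_rot: [180.0, 0.0, -176.8]
force: [-0.5, 0.7, -1.7]
grip_width: 0.02
grasp_force: 35.0
 shares [0.02 0.   0.49] yaw -176.82
```

```bash

python3 -m pendant '[{"tx":0,"ty":0,"tz":0.08,"spin":0,"claw":1},{"tx":0,"ty":0,"tz":0.08,"spin":0,"claw":1},{"tx":0,"ty":0,"tz":0.08,"spin":0,"claw":1},{"tx":0,"ty":0,"tz":0.08,"spin":0,"claw":1},{"tx":0,"ty":0,"tz":0,"spin":0,"claw":1}]'
for i in 1; do python3 -m pendant '[{"tx":0,"ty":0,"tz":0.04,"spin":0,"claw":1},{"tx":0,"ty":0,"tz":0.04,"spin":0,"claw":1},{"tx":0,"ty":0,"tz":0,"spin":0,"claw":1}]'; done
```

```text
time_s: 13.12
tool_pos: [0.4864, 0.0223, 0.1831]
tool_rot: [-180.0, -0.0, -176.8]
force: [-0.3, 0.1, -1.9]
grip_width: 0.0196
grasp_force: 35.0
time_s: 13.5
tool_pos: [0.4866, 0.0223, 0.1794]
tool_rot: [180.0, -0.0, -176.8]
force: [-0.2, 0.4, -1.3]
grip_width: 0.02
grasp_force: 35.0
```

```bash

python3 -m pendant '[{"tx":0,"ty":0,"tz":0.03,"spin":0,"claw":1},{"tx":0,"ty":0,"tz":0.03,"spin":0,"claw":1},{"tx":0,"ty":0,"tz":0,"spin":0,"claw":1}]'
python3 -m pendant '[{"tx":0,"ty":0,"tz":0.03,"spin":0,"claw":1},{"tx":0,"ty":0,"tz":0,"spin":0,"claw":1}]'
```

```text
time_s: 13.88
tool_pos: [0.4866, 0.0224, 0.1764]
tool_rot: [-180.0, -0.0, -176.8]
force: [0.8, 0.3, -3.2]
grip_width: 0.0199
grasp_force: 35.0
time_s: 14.12
tool_pos: [0.4866, 0.0223, 0.175]
tool_rot: [180.0, -0.0, -176.8]
force: [-0.6, -0.0, -1.8]
grip_width: 0.0199
grasp_force: 35.0
```

```bash

python3 -m pendant '[{"tx":0,"ty":0,"tz":0.03,"spin":0,"claw":1},{"tx":0,"ty":0,"tz":0,"spin":0,"claw":1}]'
```

```text
time_s: 14.38
tool_pos: [0.4869, 0.0224, 0.1742]
tool_rot: [180.0, 0.0, -176.8]
force: [-2.1, 0.1, 3.7]
grip_width: 0.0199
grasp_force: 35.0
```

The hook touched down gently at z = 0.174, as predicted. I'll ease the grip so it settles, then open.

```bash

python3 -m pendant '[{"tx":0,"ty":0,"tz":0,"spin":0,"claw":1},{"tx":0,"ty":0,"tz":0,"spin":0,"claw":1},{"tx":0,"ty":0,"tz":0,"spin":0,"claw":1}]' 3
python3 -m pendant '[{"tx":0,"ty":0,"tz":0,"spin":0,"claw":0.74},{"tx":0,"ty":0,"tz":0,"spin":0,"claw":0.7},{"tx":0,"ty":0,"tz":0,"spin":0,"claw":0.65},{"tx":0,"ty":0,"tz":0,"spin":0,"claw":0.55},{"tx":0,"ty":0,"tz":0,"spin":0,"claw":0.4},{"tx":0,"ty":0,"tz":0,"spin":0,"claw":0.3},{"tx":0,"ty":0,"tz":0,"spin":0,"claw":0.3},{"tx":0,"ty":0,"tz":0,"spin":0,"claw":0.3}]'
```

```text
time_s: 14.75
tool_pos: [0.4875, 0.0225, 0.174]
tool_rot: [180.0, 0.1, -176.8]
force: [2.1, 0.5, 2.1]
grip_width: 0.0198
grasp_force: 3.0
time_s: 15.75
tool_pos: [0.4867, 0.0223, 0.1735]
tool_rot: [180.0, -0.0, -176.8]
force: [-1.3, 0.2, -0.4]
grip_width: 0.0601
grasp_force: 0.0
```

```bash

python3 -m pendant '[{"tx":0,"ty":0,"tz":-0.2,"spin":0,"claw":0.3},{"tx":0,"ty":0,"tz":-0.4,"spin":0,"claw":0.3},{"tx":0,"ty":0,"tz":-0.7,"spin":0,"claw":0.3},{"tx":0,"ty":0,"tz":-0.9,"spin":0,"claw":0.3},{"tx":0,"ty":0,"tz":-0.9,"spin":0,"claw":0.3},{"tx":0,"ty":0,"tz":0,"spin":0,"claw":0.3},{"tx":0,"ty":0,"tz":0,"spin":0,"claw":0.3},{"tx":0,"ty":0,"tz":0,"spin":0,"claw":0.3}]'
python3 - <<'E'
from h import *
im=cams.read_camera('side')
cv2.imwrite('pics/s3.png',cv2.resize(im[130:330,220:420,::-1],None,fx=3,fy=3,interpolation=cv2.INTER_CUBIC))
E
```

```text
time_s: 16.75
tool_pos: [0.486, 0.0223, 0.3273]
tool_rot: [-180.0, -0.1, -176.8]
force: [-0.5, -0.9, -0.2]
grip_width: 0.061
grasp_force: 0.0
```

View pics/s3.png

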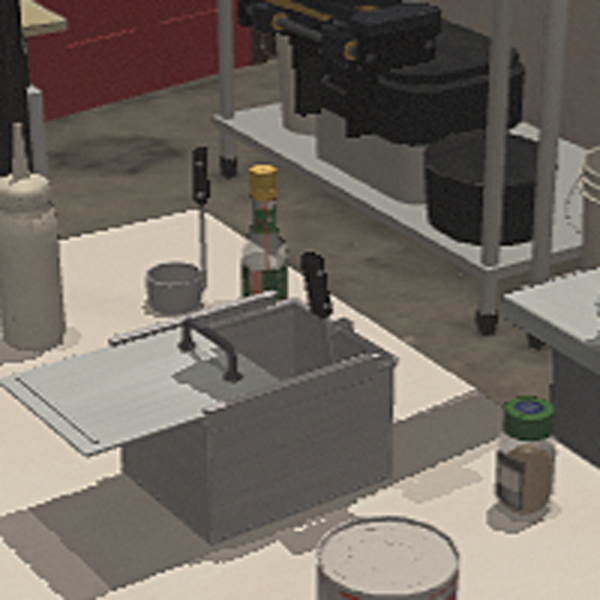

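The ladle hangs by itself on the front rim, with its grip at (315,285) and its hook at (345,325). The cover is fully back and the bystanders are still standing. I'll check that nothing is swinging, then hand in.

```bash
cat > /dev/null; python3 -c "
from h import *
cv2.imwrite('pics/d.png',cams.read_camera('side'))"
python3 -m pendant '[{"tx":0,"ty":0,"tz":0,"spin":0,"claw":0.3},{"tx":0,"ty":0,"tz":0,"spin":0,"claw":0.3},{"tx":0,"ty":0,"tz":0,"spin":0,"claw":0.3},{"tx":0,"ty":0,"tz":0,"spin":0,"claw":0.3}]' | head -1
python3 - <<'E'
from h import *
d=cv2.absdiff(cv2.GaussianBlur(cv2.imread('pics/d.png'),(5,5),0),cv2.GaussianBlur(cams.read_camera('side'),(5,5),0))[205:260,310:350].max()
print(d)
if d<25: print(env.sign_off())
E
```

```text
time_s: 17.35
2
the job is handed in; nothing more can be done
None
```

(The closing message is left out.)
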